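# Refit the agitator spring on a gumball machine's centre rod

### The job

The gumball machine is open for service: take the big agitator spring out of the parts tray and thread it, tang end down, over the rod end in the middle of the wheel. The tang catches twice, on the slotted head and on the drive collar below it: never force it, but hold a light push and twist slightly to and fro until it drops through the slot, then twist on clockwise until it drops into the collar's notch and the spring stands fully home on the hub. Let go of it there and leave the other things where they are.

Things in the scene. Friction and masses are not known exactly. Their poses are not given: they have to be found in the camera images.
- agitator_spring: The task's spring: steel compression spring of 2.8 mm wire, 32.8 mm outside diameter, bore 26 mm, 57 mm long, open coils between flat closed ends, about 35 g; upright in the tray, the larger of the two there. Origin: centre of its underside; z up its axis, x towards its tang. Grip across the upper 30 mm; the coils below give: about 1.5 N per mm of push (8 mm at most), 0.8 N m per rad of twist
- spring_foot (a point): Centre of the underside of the spring's lowest coil (the same as the spring's origin while it is not compressed)
- spring_tang (a point): Inner tip of the tang: the wire's straight lower end, bent inwards from the lowest coil along the spring's x axis, 1.4 mm above the underside, ending 5.5 mm from the spring's axis
- machine: The countertop gumball machine without its globe and lid: red round casting 168 mm across, fixed to the counter, open at the top with an aluminium hopper dish (rim 156 mm above the counter, 176 mm across) and a wheel with ball pockets in it. Origin: centre of its underside on the counter; its x axis points out of its front, where the coin knob and chute are
- hub_seat (a point): Centre of the flat top of the wheel's hub, 150 mm above the counter, on the axis of the upright rod: here the spring's underside must come to rest. Wheel and rod are locked and do not turn. A push of 12 N on any part of the machine bends the spring
- collar_top (a point): Centre of the top of the drive collar that stands on the hub: 21 mm across, 8 mm high, with one radial notch 5.2 mm wide, through its full height, deep to the rod. Seen from above the notch lies 95 degrees clockwise of the machine's front, give or take 0.6 rad, as the wheel happened to stop (not measured: feel or see it)
- rod_end (a point): The rod's end: centre of the flat top of its head, 40 mm above the hub's top. Head 21 mm across, 10 mm thick, rim bevelled 0.8 mm, with one radial slot 5.2 mm wide, deep to the neck. The neck between head and collar is 6 mm across, 22 mm long. The slot points out of the machine's front, give or take 0.75 rad (not measured: feel or see it). The tang passes head and collar only there
- tray: White open parts tray, 170 mm (its x) by 220 mm (its y), 20 mm high, floor 5 mm thick, fixed. Origin: centre of its underside
- coin_spring: Bystander in the tray: small plain spring, 19 mm in diameter, 22 mm high, upright. Origin: centre of its underside
- cap_nut: Bystander in the tray: domed steel cap nut 24 mm in diameter, 18.5 mm high. Origin: centre of its underside
- washer: Bystander in the tray: flat steel ring 32 mm in diameter, 4 mm thick. Origin: centre of its underside
- globe_lid: Bystander: the machine's red lid, 124 mm in diameter, 48 mm high with its knob, on the counter beyond machine and tray. Origin: centre of its underside
- screwdriver: Bystander: screwdriver lying on the counter at the right edge of the work area
- brush: Bystander: brush lying on the counter at the left edge of the work area
Mind the look-alikes: they are no part of the job. What is shaped like the machine but turquoise is not meant.

How it is judged:
On the way:
1. the spring's tang has gone down through the slot and its lowest coil is round the neck, below the head (z of spring_foot in the frame of hub_seat below 0.0265 m and horizontal distance between spring_foot and hub_seat below 0.005 m), for 0.1 s.
At the end, for the whole second after the job is handed in: The spring stands over the rod with its tang in the collar's notch: its underside within 3 mm of the hub's top and within 5 mm of the rod's axis, upright within 7 degrees, at rest and let go (z of spring_foot in the frame of hub_seat between -0.003 and 0.003 m and horizontal distance between spring_foot and hub_seat below 0.005 m and angle between agitator_spring's own z axis and vertical below 0.12 rad and linear speed of agitator_spring below 0.02 m/s); the robot touches nothing.
It fails at once if the spring is pushed against the machine or its rod with more than 12 N (contact force between agitator_spring and machine above 12 N).
It fails at once if the robot's fingers press on the machine with more than 12 N (contact force between the fingers and machine above 12 N).
It fails at once if another thing in the tray or on the counter is moved by more than 30 mm (distance of any of coin_spring, cap_nut, washer, globe_lid, screwdriver, brush from where it was at the start of the episode above 0.03 m).
It also fails if it takes over 72 s, if anything falls off the work surface, if the arm or the gripper's body presses on something with over 40 N, if the wrist force passes 120 N, or if a joint passes its speed limit or range.

### The arm

A 6-joint arm with a two-finger parallel gripper is mounted at the origin on the work surface. World frame = base frame: x ahead of the robot, y to its left, z up, the work surface at z = 0. Lengths are in m, angles in rad, forces in N, time in s.
With the tool pointing down it reaches from about 0.225 to 0.875 m from the base axis. Payload 3.4 kg.
Tool frame: the origin (TCP) lies at the very end of the fingers, on their centre line; the grasp point (between the pads) lies behind it (manip.grasp_offset is the z of the grasp point in the tool frame, in m); z points along the fingers, y is the line along which they close (so a half turn about z gives the same grasp; the last joint's range is limited). The gripper opens to 85 mm and grips with 20 to 120 N. Pads are 22 mm wide; open, the fingers measure 114 mm over their backs; the gripper's body (76 mm by 85 mm) begins 54 mm behind the grasp point. The pads swing forward as they close: fully open they stand 13 mm farther back than shut.
Start: joints at [-1.401, 0.276, 1.505, -0, 1.361, -0.121], TCP at [0.165, -0.551, 0.231] pointing down, gripper open.
Joint ranges: [-2.89, 2.89], [-0.75, 2.08], [0.22, 2.7], [-1.18, 4.32], [0.11, 2.71], [-2.7, 2.7]. Speed limits (rad/s): [2.57, 2.57, 3.14, 3.14, 3.14, 3.14].

### API

Orientations are given as a unit quaternion [w, x, y, z].
In Python, from rig import manip gives the robot as it stands.
- The arm moves only by the shell command python3 -m pendant 'ROWS' [FORCE]. ROWS is JSON, a list of rows, each an object of numbers: "dx", "dy", "dz": the shift along the tool's x, y, z in m; "rx", "ry", "rz": the turn, a rotation vector about the tool's x, y, z in degrees; "hand": the finger opening in m, from 0 to 0.0854. In form: [{"dx": .., "dy": .., "dz": .., "rx": .., "ry": .., "rz": .., "hand": ..}, ...]. A call has 1 to 12 rows; each row shifts and turns the commanded pose from where the row before left it, along the tool's axes as they then stand; what a row does not reach is not made up. A row lasts 1/12 s, in which the tool goes at most 41.7 mm and 7.16 degrees, less where a joint would pass 70% of its speed; a pose out of reach is approached as far as the arm can. A call is refused whole if a number of a shift passes 0.0417 or a number of a turn 7.16, either way. A call with a gripper value outside its range is refused whole. The fingers move at their own pace and stop on an object; FORCE is the grip in N (left out, the last holds). Time passes only in rows, so rows that do not move let the fingers close. It gives the time, the measured TCP pose, the force, the opening and the grip force at its end, in the units of the state.
- manip.get_state(): the state, without advancing time (a new reading comes with each control period).
- manip.get_image(name): name is "scene" or "side" or "wrist"; returns a dict with "frame" (400x640x3 uint8, red, green, blue), "fx", "fy", "cx", "cy" (pixels), "position" and "attitude" of the camera in the world; the wrist camera has in their place "mount" (4x4, takes a point from camera to tool coordinates, whose origin is the TCP and whose axes are the flange's). Camera axes: x right, y up, looking along -z (the intrinsics and any distortion apply to the point x, -y, -z); pixel columns grow to the right and rows downward; lengths in m; the calibration is good to about 2 mm. A picture is of the moment at which its call begins: read the wrist's pose just before it. There is no depth.
- manip.sign_off(): hands the job in; it is judged then, once.
The state is a dict: "clock": time; "qpos": joint angles; "qd": joint speeds; "effort": joint torques, N m; "position": TCP position; "ee_rot": TCP orientation; "contact_force": force on the tool from outside, world axes, zero at the start; "moment": the same for the moment, N m; "width": finger opening in m; "gripper_force": force on a finger pad.
Only numpy, scipy, OpenCV 4.12 (cv2) and the standard library are available. Lean on these libraries where they do the work, as an engineer would, in place of code of your own. Each camera call takes 0.05 s, during which the arm holds its last target. There are 200 camera calls.

## Working session

There is one attempt and no reset: what is moved stays moved. The work goes in short steps, Python scripts to look and compute and a shell command to move; the robot and the scene stay as the last step left them, time stands still between calls to the robot, and variables do not carry over. Pictures are saved under pics/ and viewed, at most 10 in all, crops included, and the job is handed in when it is done.

```bash
ls; mkdir -p pics; python3 - <<'E'
from rig import manip
import cv2
print(manip.get_state(), manip.grasp_offset)
for n in ("scene","side","wrist"):
    d=manip.get_image(n); cv2.imwrite(f"pics/{n}0.png",d["frame"][:,:,::-1])
    print(n,{k:v for k,v in d.items() if k!="frame"})
E
```

```text
pics
{'clock': 0.0, 'qpos': array([-1.40097764e+00,  2.76590918e-01,  1.50616195e+00, -2.42018452e-05,
        1.36068549e+00, -1.20994974e-01]), 'qd': array([-1.14289557e-03, -6.56888002e-04, -1.50429998e-03,  1.89204049e-05,
       -6.87459878e-04, -4.66794327e-05]), 'effort': array([ 5.51745106e-04, -4.16774547e+01, -2.45805037e+01, -4.03814774e-04,
        1.09309377e-02, -5.99942410e-06]), 'position': array([ 0.16476822, -0.55032378,  0.23043055]), 'ee_rot': array([-9.22289778e-04,  9.89446251e-01,  1.44897427e-01, -3.43552706e-05]), 'contact_force': array([-0.34860058,  1.31806942, -0.30444316]), 'moment': array([-0.00805886, -0.01626967,  0.03317987]), 'gripper_force': 0.0, 'width': 0.08528741628681606} -0.0187
scene {'fx': 364.93354149806777, 'fy': 364.93354149806777, 'cx': 316.40272346016235, 'cy': 200.00697903115105, 'position': array([1.12468006, 0.26409807, 0.78163549]), 'attitude': array([0.50079456, 0.21417722, 0.32493402, 0.77314346])}
side {'fx': 421.0967355528982, 'fy': 421.0967355528982, 'cx': 319.2594084284954, 'cy': 205.98903130099947, 'position': array([0.55169197, 0.798377  , 1.07468408]), 'attitude': array([0.02062081, 0.00792837, 0.35425355, 0.93488841])}
wrist {'fx': 345.67455893338814, 'fy': 345.67455893338814, 'cx': 315.1026428032286, 'cy': 200.7619681105486, 'mount': array([[-1.06619230e-03,  9.53194135e-01,  3.02357081e-01,
         7.72852645e-02],
       [ 9.99999382e-01,  1.11164589e-03,  2.17534118e-05,
        -9.48321312e-04],
       [-3.15378782e-04,  3.02356917e-01, -9.53194731e-01,
        -1.42106910e-01],
       [ 0.00000000e+00,  0.00000000e+00,  0.00000000e+00,
         1.00000000e+00]])}
```

```bash
python3 - <<'E'
import cv2,numpy as np
a=cv2.imread("pics/scene0.png");b=cv2.imread("pics/side0.png")
cv2.imwrite("pics/s0.png",cv2.resize(a,(800,500)));cv2.imwrite("pics/d0.png",cv2.resize(b,(800,500)))
E
```

```text
(no output)
```

View pics/s0.png

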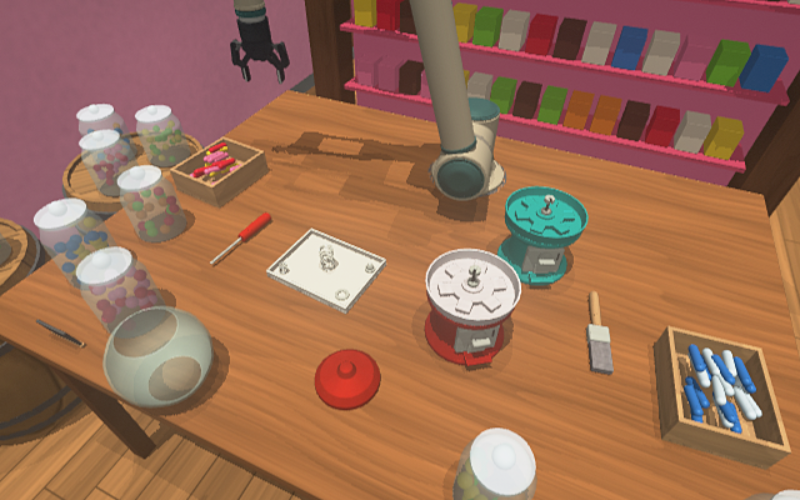

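View pics/d0.png

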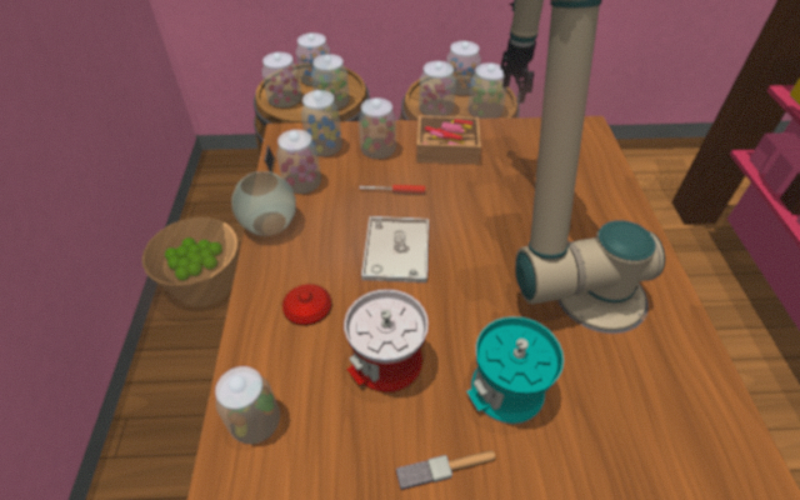

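The pictures (800x500, factor 1.25) show:
- **Spring:** at about (327,258) in the scene view and (400,241) in the side view.
- **Red machine's rod end:** at (474,269) in the scene view and (387,314) in the side view.
- **Machine front:** the chute, at (480,357) in the scene view and (358,372) in the side view.

Next I triangulate these.

```bash
cat > h.py <<'E'
import numpy as np, cv2
from rig import manip
from scipy.spatial.transform import Rotation as R
def rot(q): return R.from_quat([q[1],q[2],q[3],q[0]]).as_matrix()
C={}
def cam(n,st=None):
    d=manip.get_image(n)
    if "mount" in d:
        T=np.eye(4);T[:3,:3]=rot(st["ee_rot"]);T[:3,3]=st["position"];T=T@np.array(d["mount"]);p,A=T[:3,3],T[:3,:3]
    else: p,A=np.array(d["position"]),rot(d["attitude"])
    return d,p,A
def ray(c,u,v):
    d,p,A=c; r=A@np.array([(u-d["cx"])/d["fx"],-(v-d["cy"])/d["fy"],-1]); return p,r/np.linalg.norm(r)
def tri(rs):
    M=sum(np.eye(3)-np.outer(r,r) for p,r in rs);b=sum((np.eye(3)-np.outer(r,r))@p for p,r in rs);x=np.linalg.solve(M,b)
    return x,[np.linalg.norm(np.cross(x-p,r)) for p,r in rs]
def atz(pr,z): p,r=pr; return p+r*(z-p[2])/r[2]
def proj(c,X):
    d,p,A=c; x=A.T@(np.asarray(X)-p); return d["cx"]+d["fx"]*x[0]/-x[2], d["cy"]-d["fy"]*x[1]/-x[2]
E
python3 - <<'E'
from h import *
a=cam("scene");b=cam("side")
np.set_printoptions(precision=4,suppress=True)
for n,s,d in [("spring",(327,258),(400,241)),("rod",(474,269),(387,314)),("chute",(480,357),(358,372))]:
    print(n,*tri([ray(a,s[0]*.8,s[1]*.8),ray(b,d[0]*.8,d[1]*.8)]))
E
```

```text
spring [ 0.5061 -0.1813  0.0315] [np.float64(0.0017639023120404114), np.float64(0.001763902312040482)]
rod [0.5486 0.1662 0.1846] [np.float64(0.0002913546199845235), np.float64(0.00029135461998468763)]
chute [0.6183 0.2169 0.0353] [np.float64(0.0036773458259458007), np.float64(0.0036773458259459556)]
```

```bash
python3 -m pendant '[{"dx":0.0296,"dy":-0.0213,"dz":0.0117},{"dx":0.0296,"dy":-0.0213,"dz":0.0117},{"dx":0.0296,"dy":-0.0213,"dz":0.0117},{"dx":0.0296,"dy":-0.0213,"dz":0.0117},{"dx":0.0296,"dy":-0.0213,"dz":0.0117},{"dx":0.0296,"dy":-0.0213,"dz":0.0117},{"dx":0.0296,"dy":-0.0213,"dz":0.0117},{"dx":0.0296,"dy":-0.0213,"dz":0.0117},{"dx":0.0296,"dy":-0.0213,"dz":0.0117},{"dx":0.0296,"dy":-0.0213,"dz":0.0117},{"dx":0.0296,"dy":-0.0213,"dz":0.0117},{"dx":0.0296,"dy":-0.0213,"dz":0.0117}]'
python3 -m pendant '[{"hand":0.0854},{"hand":0.0854},{"hand":0.0854}]'
python3 - <<'E'
from h import *
import pickle
st=manip.get_state(); c=cam("wrist",st); pickle.dump(c,open("w1.pkl","wb"))
print(st["position"],st["ee_rot"],st["contact_force"])
cv2.imwrite("pics/w1.png",c[0]["frame"][:,:,::-1])
for z in(.005,.062): print(proj(c,[.506,-.181,z]))
E
```

```text
[ 0.16484376 -0.55065401  0.23089835] [-4.06698857e-04  9.89445133e-01  1.44907430e-01 -1.93288218e-06] [-0.38275965  0.21809821  0.44168448]
(np.float64(-47.7873457174133), np.float64(-437.8812655848606))
(np.float64(-152.05077577950556), np.float64(-589.806573189315))invalid input
invalid input
```

View pics/w1.png

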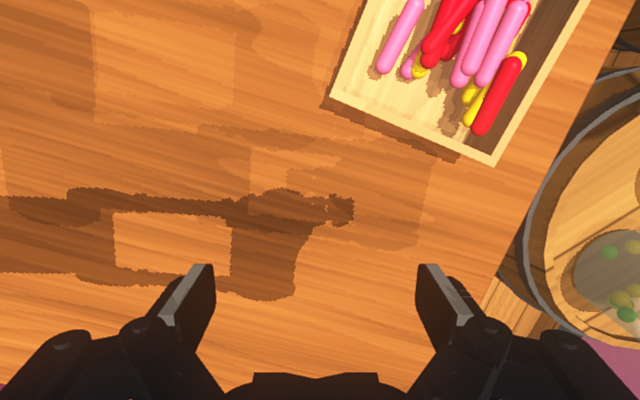

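```bash
python3 -m pendant '[{"dx":0.0296,"dy":-0.0213,"dz":0.0117,"rx":0,"ry":0,"rz":0,"hand":0.0854},{"dx":0.0296,"dy":-0.0213,"dz":0.0117,"rx":0,"ry":0,"rz":0,"hand":0.0854},{"dx":0.0296,"dy":-0.0213,"dz":0.0117,"rx":0,"ry":0,"rz":0,"hand":0.0854},{"dx":0.0296,"dy":-0.0213,"dz":0.0117,"rx":0,"ry":0,"rz":0,"hand":0.0854},{"dx":0.0296,"dy":-0.0213,"dz":0.0117,"rx":0,"ry":0,"rz":0,"hand":0.0854},{"dx":0.0296,"dy":-0.0213,"dz":0.0117,"rx":0,"ry":0,"rz":0,"hand":0.0854},{"dx":0.0296,"dy":-0.0213,"dz":0.0117,"rx":0,"ry":0,"rz":0,"hand":0.0854},{"dx":0.0296,"dy":-0.0213,"dz":0.0117,"rx":0,"ry":0,"rz":0,"hand":0.0854},{"dx":0.0296,"dy":-0.0213,"dz":0.0117,"rx":0,"ry":0,"rz":0,"hand":0.0854},{"dx":0.0296,"dy":-0.0213,"dz":0.0117,"rx":0,"ry":0,"rz":0,"hand":0.0854},{"dx":0.0296,"dy":-0.0213,"dz":0.0117,"rx":0,"ry":0,"rz":0,"hand":0.0854},{"dx":0.0296,"dy":-0.0213,"dz":0.0117,"rx":0,"ry":0,"rz":0,"hand":0.0854}]'
```

```text
clock: 1.3
position: [0.4328, -0.2027, 0.0906]
ee_rot: [0.0, 0.989, 0.145, 0.0]
contact_force: [-0.1, -0.5, 0.1]
width: 0.0856
gripper_force: 0.0
```

```bash
python3 -m pendant '[{"dx":0,"dy":0,"dz":0,"rx":0,"ry":0,"rz":0,"hand":0.0854},{"dx":0,"dy":0,"dz":0,"rx":0,"ry":0,"rz":0,"hand":0.0854}]'
python3 - <<'E'
from h import *
import pickle
st=manip.get_state(); c=cam("wrist",st); pickle.dump(c,open("w1.pkl","wb"))
print(st["position"],st["ee_rot"],st["contact_force"])
for z in(.005,.062): print(proj(c,[.506,-.181,z]))
u,v=proj(c,[.506,-.181,.03]); u=int(max(u-100,0));v=int(max(v-75,0))
print(u,v)
f=c[0]["frame"][v:v+150,u:u+200,::-1]
cv2.imwrite("pics/w2.png",cv2.resize(f,None,fx=4,fy=4,interpolation=cv2.INTER_CUBIC))
E
```

```text
clock: 1.47
position: [0.4322, -0.2025, 0.0903]
ee_rot: [-0.0, 0.989, 0.147, -0.001]
contact_force: [0.3, 0.6, 0.5]
width: 0.0853
gripper_force: 0.0
[ 0.43221366 -0.20250627  0.09029461] [-4.19509934e-04  9.89129409e-01  1.47045413e-01 -6.94689077e-04] [0.32522964 0.5780581  0.46897115]
(np.float64(318.0590868361427), np.float64(91.66385384020393))
(np.float64(318.96027460542746), np.float64(92.00767525754077))
218 16
```

View pics/w2.png

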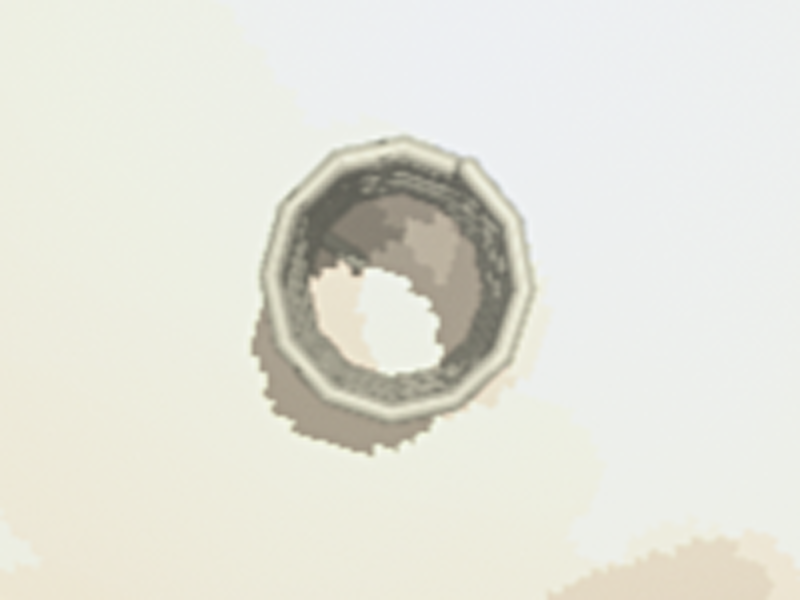

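The wrist view looks straight down the bore. The top ring's centre is at crop (398,277) and the bottom opening's at (396,285). The tang is the dark wire at upper left, from root (322,236) to tip (363,270). I'll compute the spring's pose and refine the tang angle.

```bash
python3 - <<'E'
from h import *
import pickle
np.set_printoptions(precision=4,suppress=True)
c=pickle.load(open("w1.pkl","rb"))
f=lambda x,y:(218+x/4-.375,16+y/4-.375)
top=atz(ray(c,*f(398,277)),.0606); bot=atz(ray(c,*f(396,285)),.0064)
print("cam",c[1],top,bot)
for n,p in(("root",(322,236)),("tip",(363,270))):
    P=atz(ray(c,*f(*p)),.0064)-bot; print(n,P,np.degrees(np.arctan2(P[1],P[0])),np.hypot(*P[:2]))
s=cam("scene");d=cam("side")
for r in(s,d): print(proj(r,bot),proj(r,top))
g=cv2.cvtColor(c[0]["frame"],cv2.COLOR_RGB2GRAY)
for rad in(.0065,.008,.0095):
    L=[]
    for a in range(0,360,10):
        u,v=proj(c,bot+rad*np.array([np.cos(np.radians(a)),np.sin(np.radians(a)),0])); L.append(int(cv2.getRectSubPix(g,(1,1),(u,v))[0,0]))
    print(rad,L)
E
```

```text
cam [ 0.5061 -0.1792  0.2323] [ 0.5088 -0.1792  0.0606] [ 0.5085 -0.1793  0.0064]
root [0.0035 0.013  0.    ] 74.70430540009302 0.013437337581303022
tip [0.0006 0.0055 0.    ] 83.51023707250566 0.005563332805115326
(np.float64(262.33821560012007), np.float64(212.60365605339135)) (np.float64(260.42814201008235), np.float64(199.44750718047862))
(np.float64(319.195298390877), np.float64(198.74086969944142)) (np.float64(319.0904020581668), np.float64(187.80580434632506))
0.0065 [178, 148, 146, 144, 129, 135, 130, 119, 152, 127, 222, 227, 229, 231, 237, 232, 237, 236, 237, 237, 237, 237, 237, 237, 237, 207, 165, 158, 160, 177, 178, 176, 179, 179, 180, 179]
0.008 [181, 140, 131, 129, 130, 130, 128, 111, 154, 221, 229, 227, 228, 226, 227, 226, 236, 237, 237, 236, 236, 237, 237, 237, 240, 213, 158, 159, 160, 166, 173, 179, 179, 179, 179, 179]
0.0095 [175, 155, 150, 136, 130, 129, 131, 111, 138, 190, 228, 227, 227, 226, 226, 226, 228, 236, 237, 236, 237, 237, 237, 239, 172, 159, 160, 161, 160, 160, 160, 169, 179, 178, 178, 175]
```

```bash
python3 -m pendant '[{"dx":0.0218,"dy":-0.0269,"dz":-0.0144,"rx":0,"ry":0,"rz":0,"hand":0.0854},{"dx":0.0218,"dy":-0.0269,"dz":-0.0144,"rx":0,"ry":0,"rz":0,"hand":0.0854},{"dx":0.0218,"dy":-0.0269,"dz":-0.0144,"rx":0,"ry":0,"rz":0,"hand":0.0854},{"dx":0.0218,"dy":-0.0269,"dz":-0.0144,"rx":0,"ry":0,"rz":0,"hand":0.0854},{"dx":0.0218,"dy":-0.0269,"dz":-0.0144,"rx":0,"ry":0,"rz":0,"hand":0.0854},{"dx":0.0218,"dy":-0.0269,"dz":-0.0144,"rx":0,"ry":0,"rz":0,"hand":0.0854},{"dx":0.0218,"dy":-0.0269,"dz":-0.0144,"rx":0,"ry":0,"rz":0,"hand":0.0854},{"dx":0.0218,"dy":-0.0269,"dz":-0.0144,"rx":0,"ry":0,"rz":0,"hand":0.0854},{"dx":0,"dy":0,"dz":0,"rx":0,"ry":0,"rz":0,"hand":0.0854},{"dx":0,"dy":0,"dz":0,"rx":0,"ry":0,"rz":0,"hand":0.0854}]'
python3 - <<'E'
from h import *
import pickle
st=manip.get_state(); c=cam("wrist",st); pickle.dump(c,open("w3.pkl","wb"))
print(c[1],st["position"])
for z in(.15,.19): print(proj(c,[.5486,.1662,z]))
u,v=proj(c,[.5486,.1662,.17]); u=int(np.clip(u-60,0,520));v=int(np.clip(v-45,0,310))
print(u,v)
f=c[0]["frame"][v:v+90,u:u+120,::-1]
cv2.imwrite("pics/w3.png",cv2.resize(f,(800,600),interpolation=cv2.INTER_CUBIC))
E
```

```text
clock: 2.45
position: [0.5384, 0.0516, 0.2074]
ee_rot: [0.001, 0.989, 0.145, 0.001]
contact_force: [-1.2, -0.5, -0.7]
width: 0.0851
gripper_force: 0.0
[0.61170109 0.07487129 0.34975664] [0.53838682 0.05164771 0.20743724]
(np.float64(132.58558151406876), np.float64(154.09441101554984))
(np.float64(89.88560138035814), np.float64(168.6404103622022))
53 115
```

View pics/w3.png

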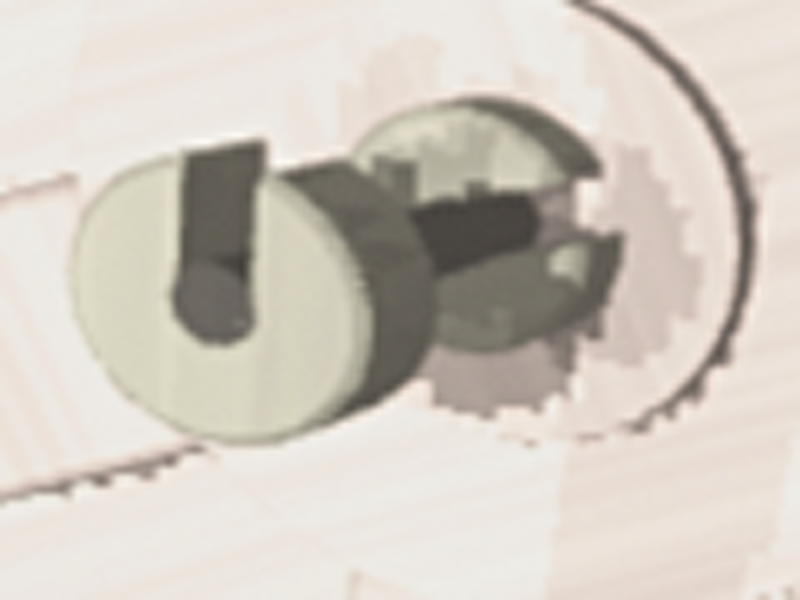

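This shows both openings clearly. In crop pixels:
- **Head:** centre about (219,298), with the slot mouth at (224,149).
- **Collar:** notch mouth between (590,180) and (612,238).

```bash
python3 - <<'E'
from h import *
import pickle
np.set_printoptions(precision=4,suppress=True)
c=pickle.load(open("w3.pkl","rb"))
k=20/3; f=lambda x,y:(53+(x+.5)/k-.5,115+(y+.5)/k-.5)
# fit head outline (z .19, r 10.5 incl. bevel ~ top 9.7)
from scipy.optimize import least_squares
pts=[(72,280),(100,370),(160,425),(240,443),(310,420)]
H=[atz(ray(c,*f(*p)),.1895) for p in pts]
r=least_squares(lambda q:[np.hypot(h[0]-q[0],h[1]-q[1])-.0103 for h in H],[.5486,.1662])
print("head ctr",r.x,np.abs(r.fun).max())
h=np.r_[r.x,.19]; col=np.r_[r.x,.158]
pc=proj(c,col); print("collar ctr in crop",(pc[0]-53)*k,(pc[1]-115)*k)
pc=proj(c,np.r_[r.x,.15]); print("hub ctr",(pc[0]-53)*k,(pc[1]-115)*k)
for n,ps,z,o in(("slotL",(185,155),.19,h),("slotR",(262,143),.19,h),("n1",(590,180),.158,col),("n2",(612,238),.158,col)):
    P=atz(ray(c,*f(*ps)),z)-o; print(n,P,np.degrees(np.arctan2(P[1],P[0])),np.hypot(*P[:2]))
a=atz(ray(c,*f(215,302)),.18); print("neck end",a)
E
```

```text
head ctr [0.552  0.1691] 0.0004467453541525043
collar ctr in crop 452.5081463481098 227.75400284353623
hub ctr 501.8886184442924 213.20814730474638
slotL [0.0099 0.0027 0.    ] 15.192963709493313 0.010239642361972659
slotR [ 0.0122 -0.0023  0.    ] -10.626919354940155 0.012432147946994397
n1 [ 0.0074 -0.0101 -0.    ] -53.874952209467615 0.012546194600665977
n2 [ 0.0031 -0.0126  0.    ] -76.11312798051279 0.012949229414226503
neck end [0.5484 0.1748 0.18  ]
```

```bash
python3 -m pendant '[{"dx":-0.0137,"dy":0.0303,"dz":0.0153,"rx":0,"ry":0,"rz":0,"hand":0.0854},{"dx":-0.0137,"dy":0.0303,"dz":0.0153,"rx":0,"ry":0,"rz":0,"hand":0.0854},{"dx":-0.0137,"dy":0.0303,"dz":0.0153,"rx":0,"ry":0,"rz":0,"hand":0.0854},{"dx":-0.0137,"dy":0.0303,"dz":0.0153,"rx":0,"ry":0,"rz":0,"hand":0.0854},{"dx":-0.0137,"dy":0.0303,"dz":0.0153,"rx":0,"ry":0,"rz":0,"hand":0.0854},{"dx":-0.0137,"dy":0.0303,"dz":0.0153,"rx":0,"ry":0,"rz":0,"hand":0.0854},{"dx":-0.0137,"dy":0.0303,"dz":0.0153,"rx":0,"ry":0,"rz":0,"hand":0.0854},{"dx":0,"dy":0,"dz":0,"rx":0,"ry":0,"rz":-7.15,"hand":0.0854},{"dx":0,"dy":0,"dz":0,"rx":0,"ry":0,"rz":-7.15,"hand":0.0854},{"dx":0,"dy":0,"dz":0,"rx":0,"ry":0,"rz":-7.15,"hand":0.0854},{"dx":0,"dy":0,"dz":0,"rx":0,"ry":0,"rz":-7.15,"hand":0.0854},{"dx":0,"dy":0,"dz":0,"rx":0,"ry":0,"rz":-7.15,"hand":0.0854}]'
python3 -m pendant '[{"dx":0,"dy":0,"dz":0,"rx":0,"ry":0,"rz":-7.15,"hand":0.0854},{"dx":0,"dy":0,"dz":0,"rx":0,"ry":0,"rz":-7.15,"hand":0.0854},{"dx":0,"dy":0,"dz":0,"rx":0,"ry":0,"rz":-7.15,"hand":0.0854},{"dx":0,"dy":0,"dz":0,"rx":0,"ry":0,"rz":-7.15,"hand":0.0854},{"dx":0,"dy":0,"dz":0,"rx":0,"ry":0,"rz":-7.15,"hand":0.0854},{"dx":0,"dy":0,"dz":0,"rx":0,"ry":0,"rz":-7.15,"hand":0.0854},{"dx":0,"dy":0,"dz":0,"rx":0,"ry":0,"rz":-7.15,"hand":0.0854},{"dx":0,"dy":0,"dz":0,"rx":0,"ry":0,"rz":-7.15,"hand":0.0854},{"dx":0,"dy":0,"dz":0,"rx":0,"ry":0,"rz":-7.15,"hand":0.0854},{"dx":0,"dy":0,"dz":0,"rx":0,"ry":0,"rz":-7.15,"hand":0.0854},{"dx":0,"dy":0,"dz":0,"rx":0,"ry":0,"rz":-7.15,"hand":0.0854},{"dx":0,"dy":0,"dz":0,"rx":0,"ry":0,"rz":-7.15,"hand":0.0854}]'
python3 -m pendant '[{"dx":0,"dy":0,"dz":0,"rx":0,"ry":0,"rz":-7.15,"hand":0.0854},{"dx":0,"dy":0,"dz":0,"rx":0,"ry":0,"rz":-7.15,"hand":0.0854},{"dx":0,"dy":0,"dz":0,"rx":0,"ry":0,"rz":-7.15,"hand":0.0854},{"dx":0,"dy":0,"dz":0,"rx":0,"ry":0,"rz":-7.15,"hand":0.0854},{"dx":0,"dy":0,"dz":0,"rx":0,"ry":0,"rz":0,"hand":0.0854},{"dx":0,"dy":0,"dz":0,"rx":0,"ry":0,"rz":0,"hand":0.0854}]'
cat >> h.py <<'E'
def go(x,y,z):
    st=manip.get_state();M=rot(st["ee_rot"]);print("yaw",np.degrees(np.arctan2(M[1,0],M[0,0])).round(2),"tilt",np.degrees(np.arccos(-M[2,2])).round(2),"pos",st["position"].round(4),"F",st["contact_force"].round(2),"t",st["clock"],"w",st["width"],"tool delta mm",(M.T@(np.array([x,y,z])-st["position"])*1000).round(1))
E
python3 - <<'E'
from h import *
import pickle
go(.5087,-.1793,.034); print(manip.get_state()["qpos"])
c=pickle.load(open("w3.pkl","rb"))
k=20/3; f=lambda x,y:(53+(x+.5)/k-.5,115+(y+.5)/k-.5)
for a,b in(((185,155),(178,290)),((265,143),(253,310))):
    P=atz(ray(c,*f(*a)),.19)-atz(ray(c,*f(*b)),.19);print(np.degrees(np.arctan2(P[1],P[0])),np.hypot(*P[:2]))
E
```

```text
clock: 3.5
position: [0.5039, -0.1808, 0.0984]
ee_rot: [-0.001, 0.897, 0.443, -0.001]
contact_force: [-0.2, -0.1, -0.9]
width: 0.0853
gripper_force: 0.0
clock: 4.5
position: [0.504, -0.1806, 0.0985]
ee_rot: [-0.001, 0.355, 0.935, -0.0]
contact_force: [-1.0, 0.0, -0.1]
width: 0.0854
gripper_force: 0.0
clock: 5.0
position: [0.5047, -0.1801, 0.0987]
ee_rot: [-0.001, 0.118, 0.993, -0.0]
contact_force: [-0.1, -0.2, -1.1]
width: 0.0857
gripper_force: 0.0
yaw 166.48 tilt 0.07 pos [ 0.5047 -0.1801  0.0987] F [-0.09 -0.18 -1.08] t 5.0 w 0.08568307579914966 tool delta mm [-3.8  1.8 64.7]
[-4.72329363e-01  3.27952856e-01  1.78729067e+00 -6.26904283e-04
  1.02749346e+00 -1.80680825e+00]
2.304483976626885 0.009650785351162561
1.7739283466811857 0.011980874791151936
```

```bash
python3 -m pendant '[{"dx":-0.0038,"dy":0.0018,"dz":0.0147,"rx":0,"ry":0,"rz":0,"hand":0.0854},{"dx":0,"dy":0,"dz":0.02,"rx":0,"ry":0,"rz":0,"hand":0.0854},{"dx":0,"dy":0,"dz":0.02,"rx":0,"ry":0,"rz":0,"hand":0.0854},{"dx":0,"dy":0,"dz":0.01,"rx":0,"ry":0,"rz":0,"hand":0.0854},{"dx":0,"dy":0,"dz":0,"rx":0,"ry":0,"rz":0,"hand":0.0854},{"dx":0,"dy":0,"dz":0,"rx":0,"ry":0,"rz":0,"hand":0.06},{"dx":0,"dy":0,"dz":0,"rx":0,"ry":0,"rz":0,"hand":0.045},{"dx":0,"dy":0,"dz":0,"rx":0,"ry":0,"rz":0,"hand":0.02},{"dx":0,"dy":0,"dz":0,"rx":0,"ry":0,"rz":0,"hand":0.02},{"dx":0,"dy":0,"dz":0,"rx":0,"ry":0,"rz":0,"hand":0.02},{"dx":0,"dy":0,"dz":0,"rx":0,"ry":0,"rz":0,"hand":0.02},{"dx":0,"dy":0,"dz":0,"rx":0,"ry":0,"rz":0,"hand":0.02}]' 40
python3 -c "
from h import *
go(.5087,-.1793,.034); print(manip.get_state()['gripper_force'])"
```

```text
clock: 6.0
position: [0.5107, -0.1779, 0.0348]
ee_rot: [0.001, 0.115, 0.993, -0.0]
contact_force: [-0.2, -0.1, 0.9]
width: 0.0306
gripper_force: 39.4
yaw 166.81 tilt 0.07 pos [ 0.5107 -0.1779  0.0348] F [-0.23 -0.07  0.93] t 6.0 w 0.030564050134478236 tool delta mm [ 1.7 -1.8  0.8]
39.401837065815926
```

```bash
python3 -m pendant '[{"dx":0,"dy":0,"dz":-0.03,"rx":0,"ry":0,"rz":0,"hand":0.02},{"dx":0,"dy":0,"dz":-0.041,"rx":0,"ry":0,"rz":0,"hand":0.02},{"dx":0,"dy":0,"dz":-0.041,"rx":0,"ry":0,"rz":0,"hand":0.02},{"dx":0,"dy":0,"dz":-0.041,"rx":0,"ry":0,"rz":0,"hand":0.02},{"dx":0,"dy":0,"dz":-0.041,"rx":0,"ry":0,"rz":0,"hand":0.02},{"dx":0,"dy":0,"dz":-0.017,"rx":0,"ry":0,"rz":0,"hand":0.02},{"dx":0.003,"dy":0.039,"dz":0,"rx":0,"ry":0,"rz":0,"hand":0.02},{"dx":0.003,"dy":0.039,"dz":0,"rx":0,"ry":0,"rz":0,"hand":0.02},{"dx":0.003,"dy":0.039,"dz":0,"rx":0,"ry":0,"rz":0,"hand":0.02},{"dx":0.003,"dy":0.039,"dz":0,"rx":0,"ry":0,"rz":0,"hand":0.02},{"dx":0.003,"dy":0.039,"dz":0,"rx":0,"ry":0,"rz":0,"hand":0.02},{"dx":0.003,"dy":0.039,"dz":0,"rx":0,"ry":0,"rz":0,"hand":0.02}]'
python3 -m pendant '[{"dx":0.003,"dy":0.039,"dz":0,"rx":0,"ry":0,"rz":0,"hand":0.02},{"dx":0,"dy":0,"dz":0,"rx":0,"ry":0,"rz":6.9,"hand":0.02},{"dx":0,"dy":0,"dz":0,"rx":0,"ry":0,"rz":6.9,"hand":0.02},{"dx":0,"dy":0,"dz":0,"rx":0,"ry":0,"rz":6.9,"hand":0.02},{"dx":0,"dy":0,"dz":0,"rx":0,"ry":0,"rz":6.9,"hand":0.02},{"dx":0,"dy":0,"dz":0,"rx":0,"ry":0,"rz":6.9,"hand":0.02},{"dx":0,"dy":0,"dz":0,"rx":0,"ry":0,"rz":6.9,"hand":0.02},{"dx":0,"dy":0,"dz":0,"rx":0,"ry":0,"rz":6.9,"hand":0.02},{"dx":0,"dy":0,"dz":0,"rx":0,"ry":0,"rz":6.9,"hand":0.02},{"dx":0,"dy":0,"dz":0,"rx":0,"ry":0,"rz":6.9,"hand":0.02},{"dx":0,"dy":0,"dz":0,"rx":0,"ry":0,"rz":6.9,"hand":0.02},{"dx":0,"dy":0,"dz":0,"rx":0,"ry":0,"rz":6.9,"hand":0.02}]'
python3 -m pendant '[{"dx":0,"dy":0,"dz":0,"rx":0,"ry":0,"rz":0,"hand":0.02},{"dx":0,"dy":0,"dz":0,"rx":0,"ry":0,"rz":0,"hand":0.02}]'
python3 - <<'E'
from h import *
import pickle
go(.552,.168,.225)
st=manip.get_state(); c=cam("wrist",st); pickle.dump(c,open("w4.pkl","wb"))
for z in(.158,.19): print(proj(c,[.552,.168,z]))
fr=c[0]["frame"][:,:,::-1]
u,v=proj(c,[.552,.168,.18]); u=int(np.clip(u-50,0,540));v=int(np.clip(v-37,0,325)); print(u,v)
a=cv2.resize(fr[v:v+75,u:u+100],(480,360),interpolation=cv2.INTER_CUBIC)
b=cv2.resize(fr[200:,160:480],(320,200))
can=np.zeros((360,800,3),np.uint8);can[:,:480]=a;can[:200,480:]=b
cv2.imwrite("pics/w4.png",can)
E
```

```text
clock: 7.0
position: [0.5458, 0.0559, 0.2453]
ee_rot: [-0.0, 0.115, 0.993, -0.0]
contact_force: [0.8, 0.5, 0.8]
width: 0.0307
gripper_force: 39.8
clock: 8.0
position: [0.5518, 0.0928, 0.245]
ee_rot: [-0.0, 0.704, 0.711, -0.0]
contact_force: [0.8, 0.1, 0.3]
width: 0.0306
gripper_force: 39.8
clock: 8.17
position: [0.5519, 0.0928, 0.2451]
ee_rot: [-0.0, 0.7, 0.714, -0.0]
contact_force: [-0.0, 0.5, -0.5]
width: 0.0304
gripper_force: 39.8
yaw 91.09 tilt 0.03 pos [0.5519 0.0928 0.2451] F [-0.04  0.45 -0.49] t 8.1667 w 0.030368482893821703 tool delta mm [75.2  1.5 20.1]
(np.float64(318.084039311196), np.float64(95.97503288930079))
(np.float64(318.544184598046), np.float64(96.79234359675065))
268 59
```

View pics/w4.png

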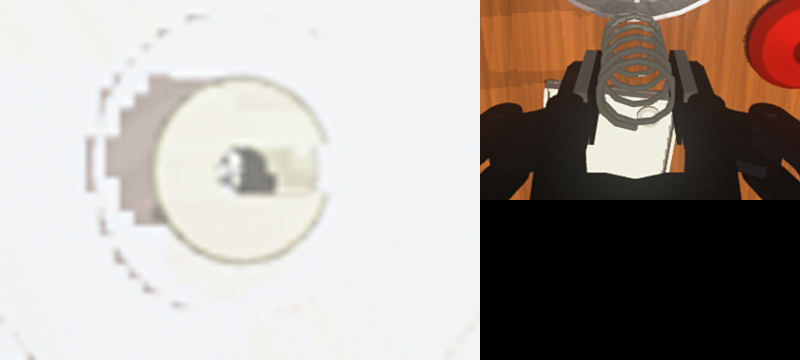

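Head centre at crop (245,170), so wrist pixel (319.0,94.4). The slot mouth faces right, at y≈169. The spring hangs upright between the pads. I enlarge it to find its axis in the tool frame.

```bash
python3 - <<'E'
from h import *
import pickle
c=pickle.load(open("w4.pkl","rb"))
fr=c[0]["frame"][195:345,220:420,::-1].copy()
cv2.imwrite("pics/w5.png",cv2.resize(cv2.convertScaleAbs(fr,alpha=1.5,beta=10),(800,600),interpolation=cv2.INTER_CUBIC))
h=atz(ray(c,268+245/4.8-.4,59+170/4.8-.4),.19);print("head",h)
m=atz(ray(c,268+328/4.8-.4,59+169/4.8-.4),.19)-h;print("slot",m,np.degrees(np.arctan2(m[1],m[0])))
# predicted pixels of rings for spring on tool axis
d=c[0];M=np.linalg.inv(np.array(d["mount"]))
for z,r in((-.028,.0164),(.029,.0164)):
    for n,o in(("c",(0,0)),("+x",(r,0)),("-x",(-r,0)),("+y",(0,r)),("-y",(0,-r))):
        x=(M@np.array([o[0],o[1],z,1]))[:3];print(z,n,round((d["cx"]+d["fx"]*x[0]/-x[2]-220)*4),round((d["cy"]-d["fy"]*x[1]/-x[2]-195)*4))
E
```

```text
head [0.55202286 0.16944968 0.19      ]
slot [0.00941985 0.00027693 0.        ] 1.6839172366333535
-0.028 c 385 441
-0.028 +x 385 288
-0.028 -x 385 583
-0.028 +y 556 441
-0.028 -y 214 441
0.029 c 383 192
0.029 +x 383 78
0.029 -x 383 300
0.029 +y 505 192
0.029 -y 262 192
```

View pics/w5.png

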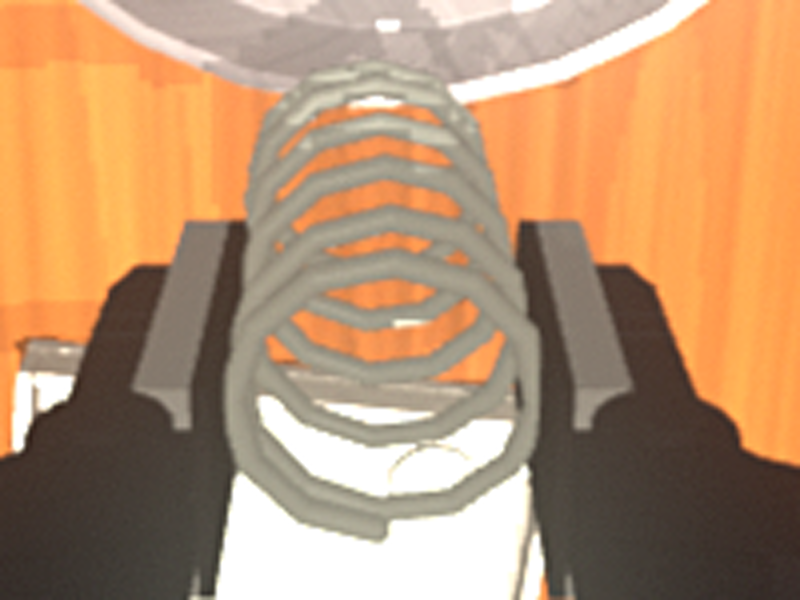

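```bash
python3 -m pendant '[{"dx":0.037,"dy":0.0009,"dz":0,"rx":0,"ry":0,"rz":0,"hand":0.02},{"dx":0.0373,"dy":0,"dz":0,"rx":0,"ry":0,"rz":0,"hand":0.02},{"dx":0,"dy":0,"dz":0.01,"rx":0,"ry":0,"rz":0,"hand":0.02},{"dx":0,"dy":0,"dz":0.008,"rx":0,"ry":0,"rz":0,"hand":0.02},{"dx":0,"dy":0,"dz":0,"rx":0,"ry":0,"rz":0,"hand":0.02},{"dx":0,"dy":0,"dz":0,"rx":0,"ry":0,"rz":0,"hand":0.02}]'
python3 - <<'E'
from h import *
import pickle
go(.5528,.1671,.226)
st=manip.get_state(); c=cam("wrist",st); pickle.dump(c,open("w6.pkl","wb"))
fr=c[0]["frame"][190:310,235:395,::-1].copy()
cv2.imwrite("pics/w6.png",cv2.resize(fr,(800,600),interpolation=cv2.INTER_CUBIC))
for z in(.19,.197):
  for r in(0,.0105,-.0105): print(z,r,[(round((u-235)*5),round((v-190)*5)) for u,v in (proj(c,[.552+r,.1693,z]),proj(c,[.552,.1693+r,z]))])
E
```

```text
clock: 8.72
position: [0.5513, 0.1661, 0.2264]
ee_rot: [-0.0, 0.701, 0.713, -0.001]
contact_force: [0.3, 0.4, 0.3]
width: 0.0303
gripper_force: 39.9
yaw 90.93 tilt 0.14 pos [0.5513 0.1661 0.2264] F [0.27 0.42 0.3 ] t 8.7167 w 0.03030536182454073 tool delta mm [1.  1.5 0.4]
0.19 0 [(412, 210), (412, 210)]
0.19 0.0105 [(506, 212), (413, 122)]
0.19 -0.0105 [(318, 209), (410, 296)]
0.197 0 [(412, 236), (412, 236)]
0.197 0.0105 [(510, 237), (414, 145)]
0.197 -0.0105 [(315, 234), (410, 324)]
```

View pics/w6.png

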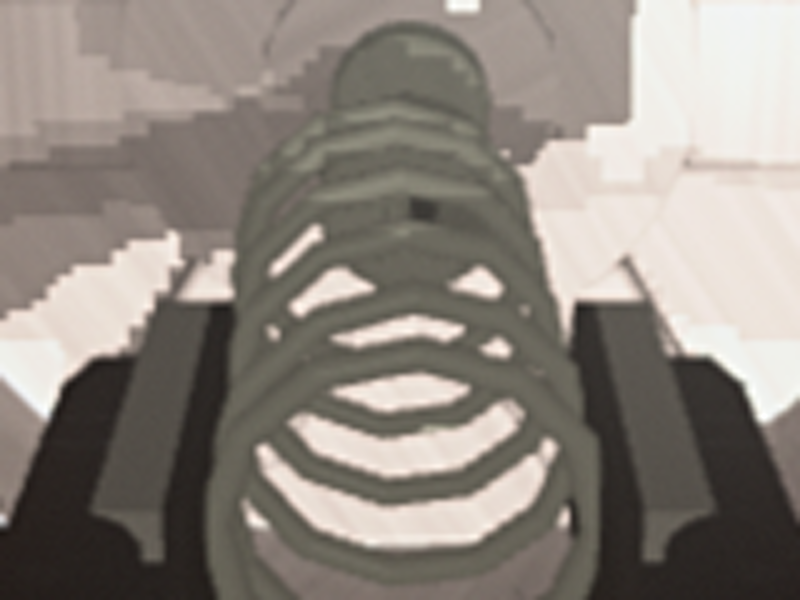

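Bottom coil spans about x 240–530 (centre ~388), while the head (slot root at 424,207) centres at ~413. So the foot is ~2.5 mm off along tool −y and fine along x. I'll shift it and descend gently.

```bash
python3 -m pendant '[{"dx":0,"dy":0.0025,"dz":0,"rx":0,"ry":0,"rz":0,"hand":0.02},{"dx":0,"dy":0,"dz":0.003,"rx":0,"ry":0,"rz":0,"hand":0.02},{"dx":0,"dy":0,"dz":0.003,"rx":0,"ry":0,"rz":0,"hand":0.02},{"dx":0,"dy":0,"dz":0.001,"rx":0,"ry":0,"rz":0,"hand":0.02},{"dx":0,"dy":0,"dz":0,"rx":0,"ry":0,"rz":0,"hand":0.02}]'
python3 -m pendant '[{"dx":0,"dy":0,"dz":0.001,"rx":0,"ry":0,"rz":0,"hand":0.02},{"dx":0,"dy":0,"dz":0.001,"rx":0,"ry":0,"rz":0,"hand":0.02},{"dx":0,"dy":0,"dz":0,"rx":0,"ry":0,"rz":0,"hand":0.02},{"dx":0,"dy":0,"dz":0,"rx":0,"ry":0,"rz":0,"hand":0.02}]'
python3 -c "
from h import *
go(.5528,.1671,.226)"
```

```text
clock: 9.18
position: [0.5541, 0.1668, 0.2198]
ee_rot: [-0.0, 0.702, 0.713, -0.0]
contact_force: [-0.3, 1.0, -0.4]
width: 0.0305
gripper_force: 39.9
clock: 9.52
position: [0.5543, 0.1672, 0.2183]
ee_rot: [0.0, 0.701, 0.713, -0.0]
contact_force: [-0.0, 0.5, -0.1]
width: 0.0304
gripper_force: 39.9
yaw 90.92 tilt 0.0 pos [0.5543 0.1672 0.2183] F [-0.    0.49 -0.06] t 9.5167 w 0.03038269787270284 tool delta mm [-0.1 -1.5 -7.7]
```

```bash
for i in 1 2; do python3 -m pendant '[{"dx":0,"dy":0,"dz":0.001,"rx":0,"ry":0,"rz":0,"hand":0.02},{"dx":0,"dy":0,"dz":0.001,"rx":0,"ry":0,"rz":0,"hand":0.02},{"dx":0,"dy":0,"dz":0,"rx":0,"ry":0,"rz":0,"hand":0.02}]' | grep -E "pos|force"; done; python3 -m pendant '[{"dx":0,"dy":0,"dz":0,"rx":0,"ry":0,"rz":0,"hand":0.02}]' | grep -E "pos|force"
```

```text
position: [0.5542, 0.1671, 0.2161]
contact_force: [1.0, 0.7, -0.6]
gripper_force: 39.9
position: [0.5542, 0.1671, 0.214]
contact_force: [0.9, -0.2, -0.5]
gripper_force: 39.9
position: [0.5543, 0.1671, 0.2141]
contact_force: [0.4, -0.5, -1.1]
gripper_force: 39.9
```

```bash
for i in 1 2 3; do python3 -m pendant '[{"dx":0,"dy":0,"dz":0.001,"rx":0,"ry":0,"rz":0,"hand":0.02},{"dx":0,"dy":0,"dz":0.001,"rx":0,"ry":0,"rz":0,"hand":0.02},{"dx":0,"dy":0,"dz":0,"rx":0,"ry":0,"rz":0,"hand":0.02}]' | grep -E "pos|contact"; done
```

```text
position: [0.5542, 0.1671, 0.212]
contact_force: [-0.5, 0.4, -0.9]
position: [0.5542, 0.1671, 0.21]
contact_force: [0.6, -0.3, -0.2]
position: [0.5542, 0.1671, 0.208]
contact_force: [0.3, 0.3, -0.4]
```

```bash
for i in 1 2 3; do python3 -m pendant '[{"dx":0,"dy":0,"dz":0.001,"rx":0,"ry":0,"rz":0,"hand":0.02},{"dx":0,"dy":0,"dz":0.001,"rx":0,"ry":0,"rz":0,"hand":0.02},{"dx":0,"dy":0,"dz":0.001,"rx":0,"ry":0,"rz":0,"hand":0.02},{"dx":0,"dy":0,"dz":0,"rx":0,"ry":0,"rz":0,"hand":0.02}]' | grep -E "pos|contact"; done
python3 - <<'E'
from h import *
go(0,0,0)
c=cam("wrist",manip.get_state());s=cam("side");e=cam("scene")
can=np.zeros((600,800,3),np.uint8)
can[:,:400]=cv2.resize(c[0]["frame"][190:340,265:365,::-1],(400,600),interpolation=cv2.INTER_CUBIC)
for k,(q,y) in enumerate(((s,0),(e,300))):
    u,v=map(int,proj(q,[.552,.168,.19])); can[y:y+300,400:]=cv2.resize(q[0]["frame"][v-30:v+30,u-40:u+40,::-1],(400,300),interpolation=cv2.INTER_CUBIC)
cv2.imwrite("pics/w7.png",can)
E
```

```text
position: [0.5542, 0.1671, 0.205]
contact_force: [0.4, -0.1, -0.2]
position: [0.5542, 0.1671, 0.202]
contact_force: [-0.0, 0.1, -1.1]
position: [0.5542, 0.1671, 0.199]
contact_force: [0.9, -0.0, -1.2]
yaw 90.91 tilt 0.03 pos [0.5542 0.1671 0.199 ] F [ 0.88 -0.03 -1.18] t 11.85 w 0.030627207732191547 tool delta mm [-158.2 -556.7  199.3]
```

View pics/w7.png

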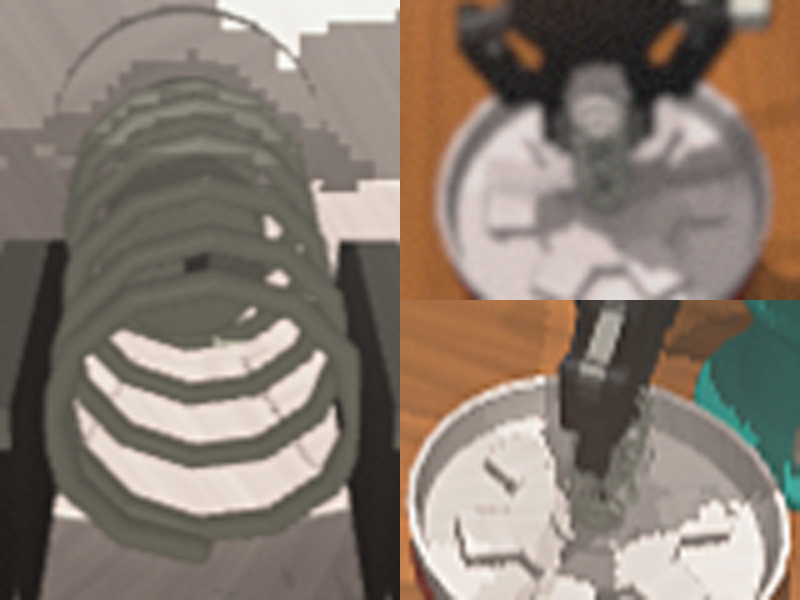

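The head now stands well inside the spring and the lowest coil is round the neck. Next I twist clockwise about the spring's foot to just short of the notch, then lower.

```bash
python3 -m pendant '[{"dx":0,"dy":0,"dz":0.004,"rx":0,"ry":0,"rz":0,"hand":0.02},{"dx":-0.00024,"dy":-0.00027,"dz":0,"rx":0,"ry":0,"rz":6.6,"hand":0.02},{"dx":-0.00024,"dy":-0.00027,"dz":0,"rx":0,"ry":0,"rz":6.6,"hand":0.02},{"dx":-0.00024,"dy":-0.00027,"dz":0,"rx":0,"ry":0,"rz":6.6,"hand":0.02},{"dx":-0.00024,"dy":-0.00027,"dz":0,"rx":0,"ry":0,"rz":6.6,"hand":0.02},{"dx":0,"dy":0,"dz":0,"rx":0,"ry":0,"rz":0,"hand":0.02}]' | grep -E "pos|contact"
python3 -m pendant '[{"dx":-0.00024,"dy":-0.00027,"dz":0,"rx":0,"ry":0,"rz":6.6,"hand":0.02},{"dx":-0.00024,"dy":-0.00027,"dz":0,"rx":0,"ry":0,"rz":6.6,"hand":0.02},{"dx":-0.00024,"dy":-0.00027,"dz":0,"rx":0,"ry":0,"rz":6.6,"hand":0.02},{"dx":-0.00024,"dy":-0.00027,"dz":0,"rx":0,"ry":0,"rz":6.6,"hand":0.02},{"dx":-0.00024,"dy":-0.00027,"dz":0,"rx":0,"ry":0,"rz":6.6,"hand":0.02},{"dx":0,"dy":0,"dz":0,"rx":0,"ry":0,"rz":0,"hand":0.02},{"dx":0,"dy":0,"dz":0,"rx":0,"ry":0,"rz":0,"hand":0.02}]' | grep -E "pos|contact"
for i in 1 2 3; do python3 -m pendant '[{"dx":0,"dy":0,"dz":0.001,"rx":0,"ry":0,"rz":0,"hand":0.02},{"dx":0,"dy":0,"dz":0.001,"rx":0,"ry":0,"rz":0,"hand":0.02},{"dx":0,"dy":0,"dz":0,"rx":0,"ry":0,"rz":0,"hand":0.02},{"dx":0,"dy":0,"dz":0,"rx":0,"ry":0,"rz":0,"hand":0.02}]' | grep -E "pos|contact"; done
python3 -c "
from h import *
go(0,0,0);print(manip.get_state()['moment'])"
```

```text
position: [0.553, 0.1663, 0.195]
contact_force: [0.1, -0.6, -0.4]
position: [0.5514, 0.1663, 0.1951]
contact_force: [0.2, 0.4, -0.2]
position: [0.5513, 0.1662, 0.1931]
contact_force: [0.2, 0.6, -0.6]
position: [0.5513, 0.1662, 0.1912]
contact_force: [0.6, -0.8, 0.2]
position: [0.5513, 0.1662, 0.1892]
contact_force: [-0.7, 0.1, -0.7]
yaw 31.51 tilt 0.01 pos [0.5513 0.1662 0.1892] F [-0.7   0.12 -0.68] t 14.0833 w 0.030569598668461095 tool delta mm [-556.8 -146.4  189.3]
[0.00618669 0.00773879 0.00963014]
```

```bash
for i in 1 2 3; do python3 -m pendant '[{"dx":0,"dy":0,"dz":0.001,"rx":0,"ry":0,"rz":0,"hand":0.02},{"dx":0,"dy":0,"dz":0.001,"rx":0,"ry":0,"rz":0,"hand":0.02},{"dx":0,"dy":0,"dz":0,"rx":0,"ry":0,"rz":0,"hand":0.02},{"dx":0,"dy":0,"dz":0,"rx":0,"ry":0,"rz":0,"hand":0.02}]' | grep -E "pos|contact"; done
```

```text
position: [0.5513, 0.1662, 0.1871]
contact_force: [0.4, 0.0, 0.4]
position: [0.5513, 0.1662, 0.1851]
contact_force: [-0.3, -0.6, 0.1]
position: [0.5513, 0.1662, 0.1832]
contact_force: [0.3, 1.1, -0.0]
```

```bash
for i in 1 2 3; do python3 -m pendant '[{"dx":0,"dy":0,"dz":0.001,"rx":0,"ry":0,"rz":0,"hand":0.02},{"dx":0,"dy":0,"dz":0.001,"rx":0,"ry":0,"rz":0,"hand":0.02},{"dx":0,"dy":0,"dz":0,"rx":0,"ry":0,"rz":0,"hand":0.02},{"dx":0,"dy":0,"dz":0,"rx":0,"ry":0,"rz":0,"hand":0.02}]' | grep -E "pos|contact"; done
```

```text
position: [0.5513, 0.1662, 0.1811]
contact_force: [-0.0, -0.3, 0.1]
position: [0.5515, 0.1663, 0.1795]
contact_force: [-0.3, -1.2, 1.0]
position: [0.5515, 0.1664, 0.1777]
contact_force: [-0.1, 1.1, 3.6]
```

```bash
python3 -m pendant '[{"dx":0,"dy":0,"dz":-0.002,"rx":0,"ry":0,"rz":0,"hand":0.02},{"dx":0,"dy":0,"dz":0,"rx":0,"ry":0,"rz":0,"hand":0.02},{"dx":0,"dy":0,"dz":0,"rx":0,"ry":0,"rz":0,"hand":0.04},{"dx":0,"dy":0,"dz":0,"rx":0,"ry":0,"rz":0,"hand":0.06},{"dx":0,"dy":0,"dz":0,"rx":0,"ry":0,"rz":0,"hand":0.07},{"dx":0,"dy":0,"dz":0,"rx":0,"ry":0,"rz":0,"hand":0.07},{"dx":0,"dy":0,"dz":0,"rx":0,"ry":0,"rz":0,"hand":0.07},{"dx":0,"dy":0,"dz":-0.01,"rx":0,"ry":0,"rz":0,"hand":0.07},{"dx":0,"dy":0,"dz":-0.02,"rx":0,"ry":0,"rz":0,"hand":0.07},{"dx":0,"dy":0,"dz":-0.03,"rx":0,"ry":0,"rz":0,"hand":0.07},{"dx":0,"dy":0,"dz":-0.03,"rx":0,"ry":0,"rz":0,"hand":0.07},{"dx":0,"dy":0,"dz":-0.03,"rx":0,"ry":0,"rz":0,"hand":0.07}]'
python3 -m pendant '[{"dx":-0.03,"dy":0,"dz":0,"rx":0,"ry":0,"rz":0,"hand":0.07},{"dx":-0.03,"dy":0,"dz":0,"rx":0,"ry":0,"rz":0,"hand":0.07},{"dx":0,"dy":0.03,"dz":0,"rx":0,"ry":0,"rz":0,"hand":0.07},{"dx":0,"dy":0.03,"dz":0,"rx":0,"ry":0,"rz":0,"hand":0.07},{"dx":0,"dy":0.03,"dz":0,"rx":0,"ry":0,"rz":0,"hand":0.07},{"dx":0,"dy":0,"dz":0,"rx":0,"ry":0,"rz":0,"hand":0.07},{"dx":0,"dy":0,"dz":0,"rx":0,"ry":0,"rz":0,"hand":0.07}]'
python3 - <<'E'
from h import *
st=manip.get_state();go(0,0,0)
c=cam("wrist",st);B=[.552,.1693]
u,v=proj(c,B+[.18]);u=int(np.clip(u-60,0,520));v=int(np.clip(v-45,0,310))
print(u,v)
k=20/3
for z in(.15,.158,.19,.207,.215): p=proj(c,B+[z]);print(z,round((p[0]-u)*k),round((p[1]-v)*k))
cv2.imwrite("pics/w8.png",cv2.resize(c[0]["frame"][v:v+90,u:u+120,::-1],(800,600),interpolation=cv2.INTER_CUBIC))
E
```

```text
clock: 17.08
position: [0.5511, 0.1662, 0.3012]
ee_rot: [0.0, 0.962, 0.272, 0.0]
contact_force: [1.2, 0.7, 0.2]
width: 0.0701
gripper_force: 0.0
clock: 17.67
position: [0.5478, 0.0571, 0.2997]
ee_rot: [-0.0, 0.963, 0.27, 0.0]
contact_force: [-1.3, 0.4, -0.7]
width: 0.0698
gripper_force: 0.0
yaw 31.37 tilt 0.01 pos [0.5478 0.0571 0.2997] F [-1.3   0.43 -0.73] t 17.6667 w 0.06982723247433756 tool delta mm [-497.5 -236.4  299.6]
129 68
0.15 485 288
0.158 464 291
0.19 367 308
0.207 306 319
0.215 273 325
```

View pics/w8.png

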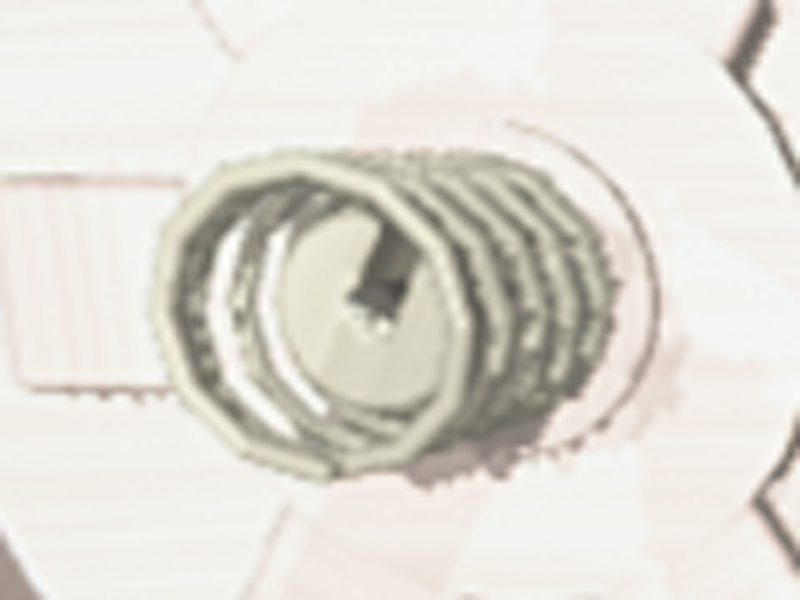

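The released spring's top ring is centred at about (311,316). That matches the height of a spring fully home (predicted 306,319). A spring resting on the collar would have shown at (273,325). It stands upright and centred, and the gripper is clear.

```bash
python3 -c "
from rig import manip
print(manip.sign_off())"
```

```text
the job is handed in; nothing more can be done
None
```

I threaded the spring over the rod end, through the head slot and into the collar notch, then let go and handed the job in at about 18 s; the last picture shows it upright and fully home on the hub, but the sign-off returned no verdict.

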